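# Fetch the soak basket out of the narrow tank with the lifting hook

### The arm

A 7-joint arm with a two-finger parallel gripper is mounted at the origin on the work surface; the furniture and walls round the work are solid. World frame = base frame: x ahead of the robot, y to its left, z up, the work surface at z = 0. Lengths are in mm, angles in rad, forces in N, time in s.
With the tool pointing down it reaches from about 425 to 925 mm from the base axis. Payload 6.8 kg.
Tool frame: the origin (TCP) lies midway between the tips of the shut fingers; the grasp point (between the pads) lies 19 mm behind it (bot.grip_point_offset is the distance from the TCP to the grasp point, in mm); z points along the fingers, y is the line along which they close (so a half turn about z gives the same grasp; the last joint's range is limited). The gripper opens to 85 mm and grips with 20 to 120 N. Pads are 22 mm wide; open, the fingers measure 114 mm over their backs; the gripper's body (76 mm by 85 mm) begins 54 mm behind the grasp point. The pads swing forward as they close: fully open they stand 13 mm farther back than shut.
Start: joints at [1.086, 0.477, 0.022, 1.555, -0.011, 1.109, -0.083], TCP at [248.374, -627.66, 231.308] pointing down, gripper open.
Joint ranges: [-2.96, 2.96], [-0.34, 2.1], [-1.41, 1.46], [0.24, 2.44], [-1.37, 4.51], [0.17, 1.92], [-2.96, 2.96]. Speed limits (rad/s): [2.39, 2.39, 3.14, 3.14, 3.14, 3.14, 3.14].

### API

Orientations are given as a unit quaternion [x, y, z, w].
In Python, from rig import bot, get_image, get_calibration, ticket gives the robot as it stands.
- The arm moves only by the tool send_rows, never from a script. Its argument "increments" is a list of rows, each a list of 4 numbers: the shift along the tool's x, y, z in cm, then the turn about the tool's z in degrees. In form: [[dx, dy, dz, turn], ...]. A call has 1 to 8 rows; each row shifts and turns the commanded pose from where the row before left it, along the tool's axes as they then stand; what a row does not reach is not made up. A row lasts 1/12 s, in which the tool goes at most 41.7 mm and 7.16 degrees, less where a joint would pass 70% of its speed; a pose out of reach is approached as far as the arm can. A call with a gripper value outside its range is refused whole. "fingers" is the closure, from 0 (fully open) to 1 (shut), set as the call begins (left out, the last holds). The fingers move at their own pace and stop on an object; the grip force is fixed at half the most. Time passes only in rows, so rows that do not move let the fingers close. It gives the time, the measured TCP pose, the force, the opening and the grip force at its end, in the units of the state.
- bot.get_state(): the state, without advancing time (a new reading comes with each control period).
- get_image(name): name is "scene" or "top"; returns (picture, depth): 384x512x3 uint8, blue, green, red; 384x512 float32, mm along the optical axis (not along the pixel's ray), 0 where there is no reading.
- get_calibration(name): a dict with "intrinsics" (3x3 intrinsics, pixels), "k1" (the pictures are not rectified: a ray, as slopes to the right and down, at radius r is drawn at 1 + k1 r^2 times it, then the intrinsics apply), "extrinsics" (4x4, takes a point from camera to world coordinates). Camera axes: x right, y down, z forward; pixel columns grow to the right and rows downward; lengths in mm; the calibration is good to about 2 mm. A picture is of the moment at which its call begins. get_calibration takes no time and is no camera call.
- ticket.sign_off(): hands the job in; it is judged then, once.
The state is a dict: "clock": time; "joint_positions": joint angles; "qvel": joint speeds; "tau": joint torques, N m; "tcp_pos": TCP position; "tool_rot": TCP orientation; "wrist_force": force on the tool from outside, world axes, zero at the start; "torque": the same for the moment, N m; "opening": opening from 0.0 (shut) to 1.0 (fully open); "grip_force": force on a finger pad.
Only numpy, scipy, OpenCV 4.12 (cv2) and the standard library are available. Lean on these libraries where they do the work, as an engineer would, in place of code of your own. Each camera call takes 0.05 s, during which the arm holds its last target. There are 200 camera calls.

### The job

The parts in the drained soak tank are clean: take the lifting hook out of the drain stand, catch the basket's bail with it and draw the basket up out of the tank. The yellow keeper strips let its side pins out only at their gap, so lift it lightly against them and slide it along towards the tank's other end until you feel it rise; never pull or press on basket or tank with more than 20 N. Then hang the hook back in the seats of the stand's fork with the basket on it, to drain over the tray with both nose pieces still inside; do not touch the basket with the gripper, and leave the other things alone.

Things in the scene. Friction and masses are not known exactly. Their poses are not given: they have to be found in the camera images.
- tank: Open narrow stainless tank, inside 186 x 70 mm, outside 192 x 76 mm, 140 mm high, rigid, fixed to the table. Origin: centre of its underside; x along its length, y across, z up. Keeper straps with small knobs hang over the long walls (up to 146 mm high), carrying handles stick out 12 mm at both ends, a drain cock at the -x end.
- rails (a point): Middle of the tank at rail height (47 mm), tank axes. Each long wall has a rail 8 mm wide; end stops keep the basket's pins within x = -48..48 mm. 12 mm above each rail begins a yellow spring keeper strip, 8 mm wide, 3 mm thick, that yields 1 mm per 3 N. Both have a 16 mm gap at the same x, the pins' only way up. They are clamped anywhere: gap middle at x = -30..10 mm, not measured.
- basket: Wire soak basket 50 x 46 x 34 mm, 0.18 to 0.3 kg with its parts. Origin: centre of its underside; x along the tank, z up. A 6 mm pin on each side, 40 mm up, reaches to y = -33 and 33 mm and hangs on the tank's rails; from there it can rise 6 mm until the pins meet the keepers. It starts near the tank's +x end (x = 28 to 38 mm in the tank's frame).
- basket_bail (a point): Underside of the peak of the basket's fixed wire bail (wire 5 mm thick), where a hook carries it, 71.5 mm above the basket's bottom and at first 81.5 mm above the table; basket axes. The bail is an arch in the basket's y-z plane, legs 43 mm apart, rising to its middle.
- basket_pins (a point): Middle of the line through the basket's two side pins, 31.5 mm below the bail point; basket axes.
- lift_hook: Lifting hook, about 0.12 kg: 6 mm steel shank with a J hook below, a square 10 mm cross bar 64 mm long along y (centre 98 mm up) and an orange handle above it. Origin: bottom of the throat, where a bail sits; z up the shank. The hook's tip is on the -x side. It starts hanging in the stand's fork, axes along the stand's.
- hook_grip (a point): Centre of the hook's upright orange handle, 18 x 18 mm square, 46 mm long, 129 mm straight above the throat's bottom and 31 mm above the cross bar's centre; axes of the hook.
- hook_seat (a point): Bottom of the hook's throat, where a bail sits; axes of the hook. The throat is 14 mm wide along x, the tip ends 14 mm above this point, the hook's underside is 6 mm below it, its outer faces 13 mm from it to either side along x.
- stand: Drain stand, fixed: steel tray 106 x 88 x 14 mm, a 12 mm post at x = 43 mm and a blue fork whose top is 193 mm up. Origin: centre of the tray's underside, z up. The fork opens towards -x; its prongs, 10 mm thick, lie along x at 13 to 21 mm either side of y = 0, from x = -21 mm back to the post.
- fork (a point): Middle of the seats on top of the fork, 193 mm up, axes of the stand. On each prong a round bump 4.5 mm high lies 12 mm in front of and 12 mm behind this point, 17 mm free between them. The hook's cross bar rests across both prongs between the bumps, the handle's centre then 36 mm above this point.
- nose_a: Pale steel nose piece of a rivet gun, 17 x 19 x 27 mm, standing in the basket; origin at its underside.
- nose_b: Black nose piece of a rivet gun, 17 x 19 x 27 mm, standing in the basket; origin at its underside.
- oil_bottle: Yellow oil bottle with a red spout, 48 mm wide, 92 mm high; bystander; origin at its underside.
- carton: Small closed carton, 65 x 70 x 55 mm; bystander; origin at its underside.
- cup_steel: Grey steel cup, 59 mm wide, 64 mm high; bystander; origin at its underside.
- wrench: Combination wrench, 134 mm long, lying; bystander; origin at its underside.
- pin_tin: Closed steel tin, 84 x 121 x 42 mm; bystander; origin at its underside.

How it is judged (in metres and radians):
On the way, in this order (a step that is already met when the one before it is completed fails the run):
1. the basket hangs on the hook, lifted off its rails but still held under the keepers (contact force between lift_hook and basket above 1 N and z of basket_pins in the frame of tank between 0.0525 and 0.0615 m), for 0.1 s.
2. the basket, carried by the hook, is drawn up out of the tank (contact force between lift_hook and basket above 0.8 N and z of basket_pins in the frame of tank above 0.18 m), for 0.1 s.
At the end, for the whole second after the job is handed in: The hook hangs upright (0.12 rad) in the fork's seats: handle centre within 9 mm (x), 12 mm (y) of the seat and 32 to 40 mm above it. The basket hangs on it by its bail (within 10 mm of the hook's seat, tilt under 0.25 rad), at rest, clear of the stand, both nose pieces inside; all released (x of hook_grip in the frame of fork between -0.009 and 0.009 m and y of hook_grip in the frame of fork between -0.012 and 0.012 m and z of hook_grip in the frame of fork between 0.032 and 0.04 m and angle between hook_grip's own z axis and vertical below 0.12 rad and contact force between lift_hook and stand above 1.5 N and contact force between lift_hook and basket above 0.8 N and distance between basket_bail and hook_seat below 0.01 m and angle between basket_bail's own z axis and vertical below 0.25 rad and distance between each of nose_a, nose_b and basket_pins below 0.05 m and linear speed of basket below 0.03 m/s and contact force between basket and stand below 0.5 N); the robot touches nothing.
It fails at once if the basket is pulled or pushed against the tank or its keepers with more than 20 N (contact force between basket and tank above 20 N).
It fails at once if the hook is pressed against the tank with more than 20 N (contact force between lift_hook and tank above 20 N).
It fails at once if the hook is pressed onto the basket with more than 20 N (contact force between lift_hook and basket above 20 N).
It fails at once if the gripper touches the basket (contact force between the fingers and basket above 0.5 N).
It fails at once if a bystander is moved by more than 20 mm (distance of any of oil_bottle, carton, cup_steel, wrench, pin_tin from where it was at the start of the episode above 0.02 m).
It also fails if it takes over 72 s, if anything falls off the work surface, if the arm or the gripper's body presses on something with over 40 N, if the wrist force passes 120 N, or if a joint passes its speed limit or range.

## Working session

There is one attempt and no reset: what is moved stays moved. The work goes in short steps, Python scripts to look and compute and a tool call to move; the robot and the scene stay as the last step left them, time stands still between calls to the robot, and variables do not carry over. Pictures are saved under pics/ and viewed, at most 10 in all, crops included, and the job is handed in when it is done.

Besides the shell and the picture viewer there is one more tool, called by a JSON object that holds its "api" and its "payload", one argument or row to a line. send_rows: Moves the arm, as the interface text tells. Its arguments: {"type":"object","properties":{"increments":{"type":"array","items":{"type":"array","items":{"type":"number"}}},"fingers":{"type":"number"}},"required":["increments"]}

```bash
mkdir -p pics
cat > h.py <<'E'
import numpy as np, cv2
from rig import bot,get_image,get_calibration,ticket
def pts(name,depth):
    c=get_calibration(name);K=np.array(c["intrinsics"]);E=np.array(c["extrinsics"]);h,w=depth.shape
    u,v=np.meshgrid(np.arange(w),np.arange(h))
    p=np.stack([u,v],-1).reshape(-1,1,2).astype(np.float64)
    s=cv2.undistortPoints(p,K,np.array([c["k1"],0,0,0.])).reshape(h,w,2)
    P=np.dstack([s*depth[...,None],depth])
    W=P@E[:3,:3].T+E[:3,3]; W[depth==0]=np.nan
    return W
def ray(name,u,v,z):
    c=get_calibration(name);K=np.array(c["intrinsics"]);E=np.array(c["extrinsics"])
    s=cv2.undistortPoints(np.array([[[u,v]]],float),K,np.array([c["k1"],0,0,0.]))[0,0]
    d=E[:3,:3]@np.array([s[0],s[1],1]);o=E[:3,3]
    return o+d*(z-o[2])/d[2]
E
python3 - <<'E'
from h import *
for n in("scene","top"):
    im,d=get_image(n);cv2.imwrite(f"pics/{n}0.png",cv2.resize(im,(800,600)));np.savez(f"{n}0.npz",im=im,d=d)
    c=get_calibration(n);print(n,np.round(c["extrinsics"],3).tolist(),np.round(c["intrinsics"],1).tolist(),c["k1"])
s=bot.get_state();print(s,bot.grip_point_offset)
E
```

```text
scene [[-0.825, -0.211, 0.524, -167.497], [-0.565, 0.334, -0.755, 779.616], [-0.015, -0.919, -0.395, 604.559], [0.0, 0.0, 0.0, 1.0]] [[417.5, 0.0, 251.2], [0.0, 417.5, 189.6], [0.0, 0.0, 1.0]] -0.1278722575044574
top [[-0.007, -0.984, 0.178, 246.366], [-0.999, 0.015, 0.046, -154.253], [-0.048, -0.178, -0.983, 1321.174], [0.0, 0.0, 0.0, 1.0]] [[471.9, 0.0, 262.1], [0.0, 471.9, 201.1], [0.0, 0.0, 1.0]] 0.04426724871754094
{'clock': 0.1, 'joint_positions': array([ 1.0859066 ,  0.47768365,  0.02238601,  1.55630874, -0.01148142,
        1.10928653, -0.08308818]), 'qvel': array([ 2.54205982e-04, -2.04705659e-03, -8.04457241e-04, -9.14154125e-04,
       -3.65241235e-05,  5.91810592e-04,  8.46539029e-04]), 'tau': array([ 4.39952171e-03, -5.97762179e+01,  1.61375228e+00, -2.81953168e+01,
        1.28240604e-02,  5.06943179e-03, -3.52064212e-06]), 'tcp_pos': array([ 248.13444497, -627.19577147,  230.46494892]), 'tool_rot': array([ 9.82305623e-01,  1.87283358e-01, -2.17726897e-04, -7.47764692e-04]), 'wrist_force': array([-0.09009865,  0.27471274,  0.65855532]), 'torque': array([ 0.03564552, -0.02367545,  0.00656718]), 'grip_force': 0.0, 'opening': 1.0014618732124199} 18.700000000000003
```

View pics/scene0.png

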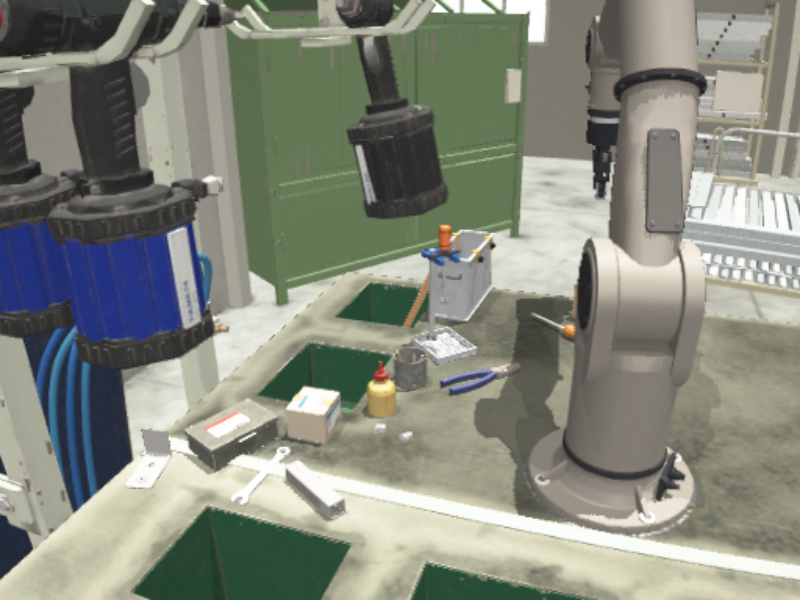

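View pics/top0.png

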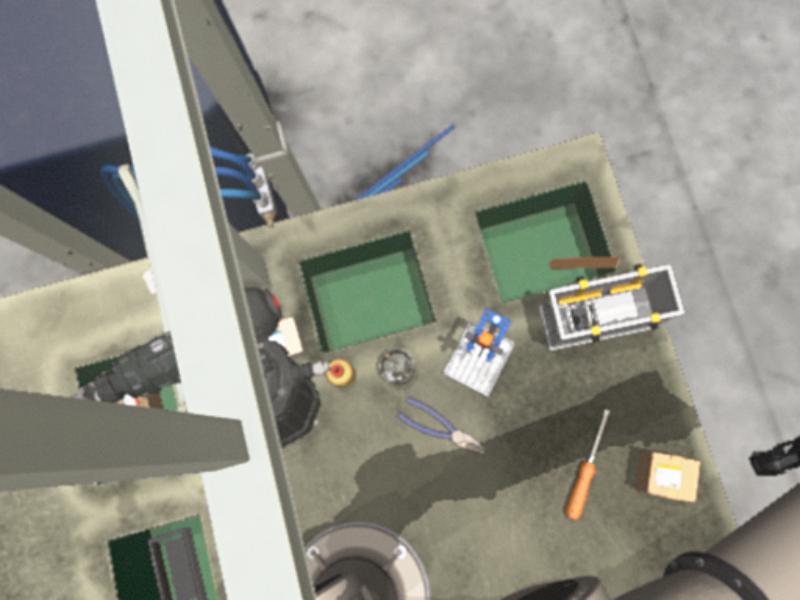

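The scene picture shows the stand (orange handle at 445,237) with the tank behind it. In the top view the stand is near (482,350) and the tank near (615,308), with yellow strips on its far wall. Next I'll measure both and take a close crop.

Run:
```python
from h import *
z=np.load("top0.npz");im,d=z["im"],z["d"];W=pts("top",d)
# crop region (800x600 coords ->512x384 factor .64)
c=im[165:260,270:445];cv2.imwrite("pics/topcrop.png",cv2.resize(c,None,fx=4.5,fy=4.5,interpolation=cv2.INTER_CUBIC))
sub=np.zeros(d.shape,bool);sub[165:260,280:445]=1
hsv=cv2.cvtColor(im,cv2.COLOR_BGR2HSV)
# tank rim
m=sub&(abs(W[...,2]-140)<6)
n,l,st,_=cv2.connectedComponentsWithStats(m.astype(np.uint8))
P=W[m][:,:2];P=P[P[:,1]<-380]
r=cv2.minAreaRect(P.astype(np.float32));print("rim",r,len(P),cv2.boxPoints(r).round(1).tolist())
m=sub&(hsv[...,0]>3)&(hsv[...,0]<14)&(hsv[...,1]>170)
Q=W[m];v,u=np.where(m);print("orange",len(Q),np.nanmedian(Q,0),np.nanmax(Q[:,2]),u.mean(),v.mean())
top=Q[Q[:,2]>235];print("or top",top.mean(0),len(top))
m=sub&(hsv[...,0]>98)&(hsv[...,0]<125)&(hsv[...,1]>150)
Q=W[m];Q=Q[(abs(Q[:,2]-195)<8)];r=cv2.minAreaRect(Q[:,:2].astype(np.float32));print("blue",len(Q),r,cv2.boxPoints(r).round(1).tolist())
m=sub&(W[...,2]>10)&(W[...,2]<20);P=W[m][:,:2];P=P[P[:,1]>-400];r=cv2.minAreaRect(P.astype(np.float32));print("tray",len(P),r,cv2.boxPoints(r).round(1).tolist())
# heights inside tank
m=sub&(hsv[...,0]>18)&(hsv[...,0]<34)&(hsv[...,1]>150)
Q=W[m];v,u=np.where(m)
for a in zip(u,v,Q.round(0)): 
    if a[2][1]<-380:print(a[0],a[1],a[2].astype(int).tolist(),end=";")
```

```text
rim ((480.22161865234375, -451.9552917480469), (107.2165756225586, 159.4147491455078), 12.05406379699707) 441 [[411.1000061035156, -385.20001220703125], [444.3999938964844, -541.0999755859375], [549.2999877929688, -518.7000122070312], [516.0, -362.79998779296875]]
orange 12 [ 397.10572923 -211.31961999  248.93054803] 254.42787666349363 309.4166666666667 218.91666666666666
or top [ 398.41341161 -212.15359197  249.57578327] 11
blue 63 ((417.41986083984375, -221.69068908691406), (38.23484420776367, 64.94102478027344), 62.32799530029297) [[379.79998779296875, -223.5], [437.29998779296875, -253.6999969482422], [455.1000061035156, -219.8000030517578], [397.5, -189.6999969482422]]
tray 324 ((440.794189453125, -272.6365966796875), (139.98387145996094, 270.84576416015625), 29.05205535888672) [[313.79998779296875, -188.1999969482422], [445.3999938964844, -425.0], [567.7000122070312, -357.0], [436.20001220703125, -120.30000305175781]]
409 171 [534, -473, 132];410 171 [533, -475, 136];408 172 [529, -468, 143];409 172 [528, -469, 148];410 172 [528, -472, 148];411 172 [528, -474, 148];412 172 [529
[... 3792 characters left out ...]
;419 204 [446, -488, 148];420 204 [446, -491, 147];421 204 [446, -493, 148];418 205 [445, -487, 142];419 205 [443, -487, 150];420 205 [443, -490, 149];421 205 [444, -494, 145];418 206 [442, -487, 143];379 209 [456, -417, 17];380 209 [435, -394, 145];381 209 [435, -395, 150];382 209 [435, -398, 148];379 210 [433, -391, 145];380 210 [433, -393, 146];381 210 [433, -396, 146];382 210 [433, -398, 145];380 211 [429, -392, 151];381 211 [430, -395, 148];382 211 [430, -398, 146];380 212 [428, -393, 146];381 212 [427, -394, 152];382 212 [428, -399, 142];380 213 [425, -393, 147];381 213 [425, -395, 149];382 213 [425, -397, 147];383 213 [424, -399, 153];380 214 [423, -393, 143];381 214 [423, -396, 141];
```

View pics/topcrop.png

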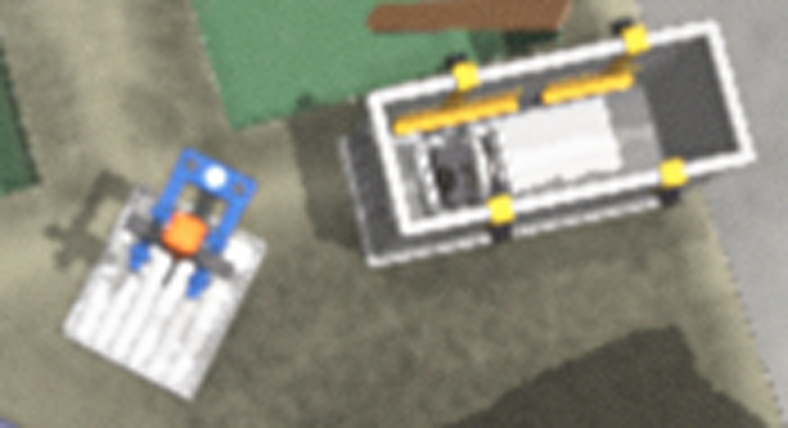

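The crop shows the basket at the tank's left end, near (455,165), so tank +x points roughly along world +y. The keeper gap on the far strip is near (530,97), and the stand's fork opens towards lower left. I'll now compute the tank and stand frames and look for the bail.

Run:
```python
from h import *
z=np.load("top0.npz");im,d=z["im"],z["d"];W=pts("top",d)
def cr(pts_,zz): return np.array([ray("top",270+(x+.5)/4.5-.5,165+(y+.5)/4.5-.5,zz)[:2] for x,y in pts_])
R=cr([(371,93),(716,24),(755,160),(404,235)],140);print("rim",R.round(1).tolist())
print("sizes",[np.linalg.norm(R[i]-R[(i+1)%4]).round(1) for i in range(4)],R.mean(0))
T=cr([(140,188),(265,241),(192,400),(63,327)],14);print("tray",T.round(1).tolist(),[np.linalg.norm(T[i]-T[(i+1)%4]).round(1) for i in range(4)],T.mean(0))
u=(T[0]+T[1]-T[2]-T[3]);print("stand yaw",np.degrees(np.arctan2(u[1],u[0])), np.degrees([np.arctan2(*(T[i]-T[j])[::-1]) for i,j in((0,3),(1,2))]))
c=R.mean(0);ux=(R[0]+R[3]-R[1]-R[2]);print("tank yaw",np.degrees(np.arctan2(ux[1],ux[0])));ux/=np.linalg.norm(ux);uy=np.array([-ux[1],ux[0]])
L=np.dstack([(W[...,:2]-c)@ux,(W[...,:2]-c)@uy,W[...,2]])
print("handle top ray",cr([(185,232)],252),"post",cr([(215,178)],193), "bar ends",cr([(136,220),(233,268)],203))
m=(abs(L[...,0])<90)&(abs(L[...,1])<33)&(L[...,2]>45)&(L[...,2]<125)
v,uu=np.where(m)
for a,b in zip(v,uu): print((int(b),int(a)),L[a,b].round(0).astype(int).tolist(),im[a,b].tolist(),end=" ") if abs(L[a,b,1])<26 else 0
np.savez("fr.npz",c=c,ux=ux,uy=uy)
print("gap",[((np.array(p)-c)@ux).round(1) for p in((505,-424),(510,-441.5))])
# scene-camera orange triangulation
s=np.load("scene0.npz");h=cv2.cvtColor(s["im"],cv2.COLOR_BGR2HSV);m=(h[...,0]>3)&(h[...,0]<14)&(h[...,1]>170);m[:140]=0;m[165:]=0;m[:,:270]=0;m[:,300:]=0
v,uu=np.where(m);print("scene orange",uu.min(),uu.max(),v.min(),v.max(),ray("scene",uu.mean(),v.mean(),229))
cv2.imwrite("pics/sc.png",np.hstack([cv2.resize(s["im"][140:215,262:325],None,fx=6.2,fy=6.2,interpolation=cv2.INTER_CUBIC),cv2.resize(im[178:226,345:395],(390,465),interpolation=cv2.INTER_CUBIC)]))
```

```text
rim [[498.1, -327.8], [534.1, -520.1], [456.5, -535.9], [417.1, -342.7]]
sizes [np.float64(195.6), np.float64(79.2), np.float64(197.1), np.float64(82.3)] [ 476.45202973 -431.61620569]
tray [[467.0, -201.7], [432.7, -277.8], [335.4, -230.4], [380.9, -152.5]] [np.float64(83.6), np.float64(108.3), np.float64(90.2), np.float64(99.2)] [ 404.00225797 -215.60017609]
stand yaw -27.766184408375008 [-29.71732573 -25.97868717]
tank yaw 101.07285421622461
handle top ray [[ 403.91279354 -215.25118381]] post [[ 441.65180522 -235.37243721]] bar ends [[ 417.92129257 -192.31566478]
 [ 391.61498463 -242.74960186]]
(424, 179) [-90, -24, 112] [88, 88, 90] (425, 179) [-90, -22, 120] [87, 88, 92] (422, 180) [-90, -25, 95] [92, 91, 94] (423, 180) [-89, -23, 107] [92, 93, 95] (422, 181) [-89, -22, 97] [89, 92, 92] (426, 181) [-90, -16, 123] [91, 92, 92] (419, 182) [-89, -26, 71] [86, 87, 90] (423, 182) [-90, -19, 99] [86, 89, 90] (425, 182) [-89, -15, 115] [92, 96, 95] (420, 183) [-90, -22, 74] [91, 91, 93] (421, 183) [-89, -20, 85] [88, 90, 91] (423, 183) [-90, -17, 97] [91, 91, 94] (424, 183) [-89, -15, 1
[... 4120 characters left out ...]
36, 18, 77] [168, 167, 171] (378, 207) [33, 19, 76] [158, 156, 157] (366, 208) [59, 11, 48] [240, 240, 240] (377, 208) [36, 21, 76] [148, 150, 150] (378, 208) [33, 20, 71] [135, 138, 142] (384, 208) [12, 21, 48] [168, 171, 174] (376, 209) [36, 21, 61] [100, 98, 101] (377, 209) [35, 22, 66] [117, 127, 135] (375, 210) [39, 23, 59] [108, 112, 112] (376, 210) [36, 23, 56] [127, 132, 133] (377, 210) [33, 23, 56] [139, 155, 164] (374, 211) [40, 24, 50] [184, 185, 188] (375, 211) [37, 24, 48] [190, 191, 194] (367, 212) [58, 22, 46] [175, 178, 178] (369, 212) [53, 23, 45] [200, 202, 204] gap [np.float64(2.0), np.float64(-16.1)]
scene orange 281 287 146 159 [ 405.66541606 -214.60273328  229.        ]
```

View pics/sc.png

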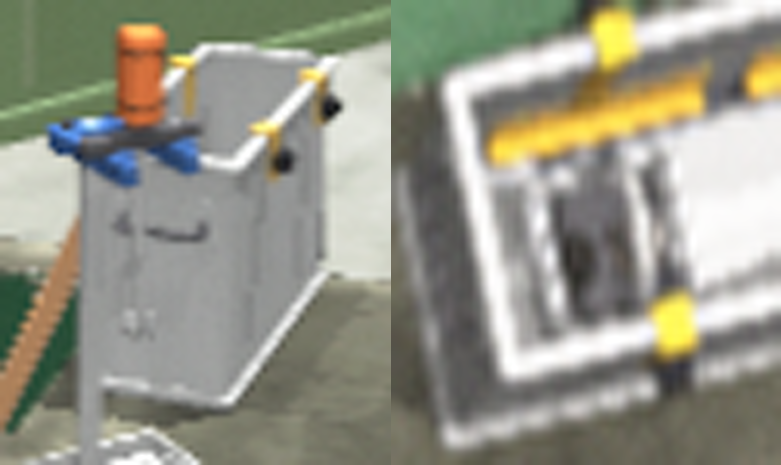

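The crop confirms the bail as a bright arch, and depth puts its peak at tank-local (35, 1), about world (469,-397). The handle is at about (404.5,-215), stand yaw is -27.7° and tank yaw 101°. The gap middle is about world (507,-433). I'll move above the handle.

```bash
cat > go.py <<'E'
import sys
from h import *
from scipy.spatial.transform import Rotation as Ro
x,y,z,yaw=map(float,sys.argv[1:5]); s=bot.get_state()
R=Ro.from_quat(s["tool_rot"]).as_matrix(); h=np.degrees(np.arctan2(R[1,1],R[0,1]))
d=R.T@(np.array([x,y,z])-s["tcp_pos"])/10
print("delta cm",d.round(2),"turn",round(-((yaw-h+180)%360-180),2),"yaw",h.round(2),"tilt",np.degrees(np.arccos(-R[2,2])).round(2),"tcp",s["tcp_pos"].round(1),"F",s["wrist_force"].round(1),"j7",s["joint_positions"][6].round(2),"t",s["clock"],"open",round(s["opening"],3),"grip",s["grip_force"])
E
python3 go.py 404.5 -215 300 -27.7
```

```text
delta cm [ 29.7  -32.59  -6.91] turn -40.71 yaw -68.41 tilt 0.09 tcp [ 248.1 -627.2  230.5] F [-0.1  0.3  0.7] j7 -0.08 t 0.1 open 1.001 grip 0.0
```

{"api": "send_rows", "payload": {
  "increments": [
    [2.4, -2.6, -0.6, 0],
    [2.4, -2.6, -0.6, 0],
    [2.4, -2.6, -0.6, 0],
    [2.4, -2.6, -0.6, 0],
    [2.4, -2.6, -0.6, 0],
    [2.4, -2.6, -0.6, 0],
    [2.4, -2.6, -0.6, 0],
    [2.4, -2.6, -0.6, 0]
  ],
  "fingers": 0
}}

```text
clock: 0.77
tcp_pos: [350.5, -361.8, 279.3]
tool_rot: [0.982, 0.187, -0.0, -0.0]
wrist_force: [0.5, -0.7, 0.3]
opening: 1.002
grip_force: 0.0
```

{"api": "send_rows", "payload": {
  "increments": [
    [2.4, -2.6, -0.6, 0],
    [2.4, -2.6, -0.6, 0],
    [2.4, -2.6, -0.6, 0],
    [2.4, -2.6, -0.6, 0],
    [0, 0, 0, -6.8],
    [0, 0, 0, -6.8],
    [0, 0, 0, -6.8],
    [0, 0, 0, -6.8]
  ]
}}

```text
clock: 1.43
tcp_pos: [401.2, -231.2, 303.1]
tool_rot: [0.909, 0.416, -0.0, -0.0]
wrist_force: [-0.4, -0.6, -0.5]
opening: 1.001
grip_force: 0.0
```

{"api": "send_rows", "payload": {
  "increments": [
    [0, 0, 0, -6.8],
    [0, 0, 0, -6.8],
    [0, 0, 0, 0],
    [0, 0, 0, 0]
  ]
}}

```text
clock: 1.77
tcp_pos: [401.1, -231.5, 303.1]
tool_rot: [0.856, 0.516, -0.0, -0.0]
wrist_force: [-0.2, 1.3, -0.1]
opening: 1.005
grip_force: 0.0
```

```bash
python3 go.py 404.5 -215 300 -27.7
```

```text
delta cm [ 1.62 -0.47  0.31] turn -0.12 yaw -27.82 tilt 0.03 tcp [ 401.1 -231.5  303.1] F [-0.2  1.3 -0.1] j7 -0.12 t 1.7667 open 1.005 grip 0.0
```

{"api": "send_rows", "payload": {
  "increments": [
    [0.8, -0.24, 0, 0],
    [0.82, -0.23, 0, 0],
    [0, 0, 1.5, 0],
    [0, 0, 1.5, 0],
    [0, 0, 1.5, 0],
    [0, 0, 1.5, 0],
    [0, 0, 1.5, 0],
    [0, 0, 1.4, 0]
  ]
}}

```text
clock: 2.43
tcp_pos: [404.9, -213.9, 213.6]
tool_rot: [0.856, 0.518, 0.0, -0.0]
wrist_force: [0.0, -0.7, -0.2]
opening: 0.998
grip_force: 0.0
```

{"api": "send_rows", "payload": {
  "increments": [
    [0, 0, 0, 0],
    [0, 0, 0, 0]
  ]
}}

```text
clock: 2.6
tcp_pos: [404.6, -214.1, 214.1]
tool_rot: [0.855, 0.518, -0.0, -0.001]
wrist_force: [0.0, -0.4, 0.4]
opening: 1.003
grip_force: 0.0
```

```bash
python3 go.py 404.5 -215 214 -27.7
python3 - <<'E'
from h import *
im,d=get_image("scene");im2,_=get_image("top")
cv2.imwrite("pics/grip.png",np.hstack([cv2.resize(im[90:190,240:330],(450,500),interpolation=cv2.INTER_CUBIC),cv2.resize(im2[195:265,275:345],(350,500))]))
E
```

```text
delta cm [-0.08  0.04  0.01] turn 0.09 yaw -27.61 tilt 0.09 tcp [ 404.6 -214.1  214.1] F [ 0.  -0.4  0.4] j7 -0.18 t 2.6 open 1.003 grip 0.0
```

View pics/grip.png

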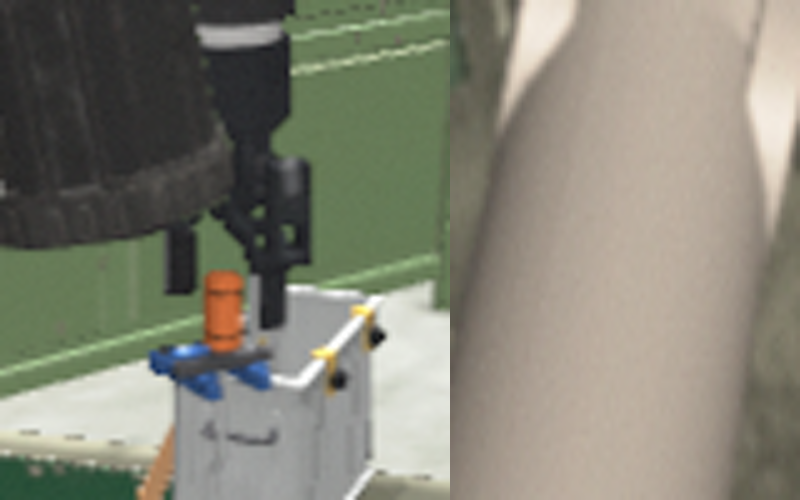

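The handle (at 222,310 in the crop) stands midway between the open fingers (at 180 and 270). Closing now.

{"api": "send_rows", "payload": {
  "increments": [
    [0, 0, 0, 0],
    [0, 0, 0, 0],
    [0, 0, 0, 0],
    [0, 0, 0, 0],
    [0, 0, 0, 0],
    [0, 0, 0, 0],
    [0, 0, 0, 0],
    [0, 0, 0, 0]
  ],
  "fingers": 1
}}

```text
clock: 3.37
tcp_pos: [404.7, -215.1, 214.6]
tool_rot: [0.855, 0.518, -0.0, 0.0]
wrist_force: [-1.2, 0.3, 3.1]
opening: 0.203
grip_force: 58.5
```

```bash
python3 go.py 404.5 -215 214 -27.7
```

```text
delta cm [-0.01 -0.02  0.06] turn 0.08 yaw -27.62 tilt 0.01 tcp [ 404.7 -215.1  214.6] F [-1.2  0.3  3.1] j7 -0.18 t 3.3667 open 0.203 grip 58.5021185874939
```

{"api": "send_rows", "payload": {
  "increments": [
    [0, 0, -0.5, 0],
    [0, 0, -1.0, 0],
    [0, 0, -2, 0],
    [0, 0, -2, 0],
    [0, 0, -2, 0],
    [0, 0, -2, 0],
    [0, 0, -2, 0],
    [0, 0, 0, 0]
  ]
}}

```text
clock: 4.03
tcp_pos: [406.7, -215.7, 333.9]
tool_rot: [0.855, 0.518, 0.002, 0.003]
wrist_force: [1.3, -0.4, -0.1]
opening: 0.201
grip_force: 58.8
```

```bash
python3 go.py 473.3 -421 330 -78.9
```

```text
delta cm [-15.1   15.42   0.49] turn 51.28 yaw -27.62 tilt 0.42 tcp [ 406.7 -215.7  333.9] F [ 1.3 -0.4 -0.1] j7 -0.14 t 4.0333 open 0.201 grip 58.82214903831482
```

{"api": "send_rows", "payload": {
  "increments": [
    [-1.5, 1.5, 0, 0],
    [-2, 2.1, 0, 0],
    [-2, 2.1, 0, 0],
    [-2, 2.1, 0, 0],
    [-2, 2.1, 0, 0],
    [-2, 2.1, 0, 0],
    [-2, 2.0, 0, 0],
    [-1.5, 1.5, 0, 0]
  ]
}}

```text
clock: 4.7
tcp_pos: [472.4, -422.1, 328.4]
tool_rot: [0.856, 0.517, -0.0, -0.0]
wrist_force: [-0.4, -0.5, -1.4]
opening: 0.202
grip_force: 58.8
```

{"api": "send_rows", "payload": {
  "increments": [
    [0, 0, 0, 6.4],
    [0, 0, 0, 6.4],
    [0, 0, 0, 6.4],
    [0, 0, 0, 6.4],
    [0, 0, 0, 6.4],
    [0, 0, 0, 6.4],
    [0, 0, 0, 6.4],
    [0, 0, 0, 6.4]
  ]
}}

```text
clock: 5.37
tcp_pos: [472.3, -419.6, 328.6]
tool_rot: [0.995, 0.095, -0.0, -0.0]
wrist_force: [0.0, 1.3, -1.0]
opening: 0.202
grip_force: 58.9
```

{"api": "send_rows", "payload": {
  "increments": [
    [0, 0, 0, 0],
    [0, 0, 0, 0],
    [0, 0, 0, 0]
  ]
}}

```text
clock: 5.62
tcp_pos: [472.5, -419.7, 329.0]
tool_rot: [0.995, 0.099, -0.0, -0.0]
wrist_force: [0.6, -0.4, -0.9]
opening: 0.206
grip_force: 58.9
```

```bash
python3 go.py 473.3 -421 330 -78.9
python3 - <<'E'
from h import *
im,d=get_image("scene");im2,d2=get_image("top");np.savez("s1.npz",im=im,d=d,im2=im2,d2=d2)
cv2.imwrite("pics/over.png",np.hstack([cv2.resize(im[60:220,240:340],(375,600),interpolation=cv2.INTER_CUBIC),cv2.resize(im2[160:240,335:390],(412,600),interpolation=cv2.INTER_CUBIC)]))
E
```

```text
delta cm [ 0.05  0.15 -0.1 ] turn 0.28 yaw -78.62 tilt 0.03 tcp [ 472.5 -419.7  329. ] F [ 0.6 -0.4 -0.9] j7 -0.75 t 5.6167 open 0.206 grip 58.91186535358429
```

View pics/over.png

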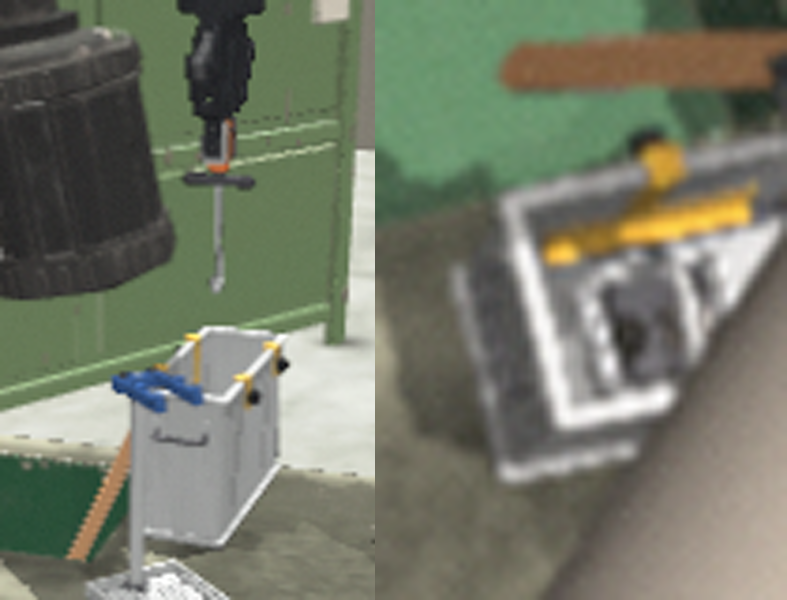

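The hook hangs upright in the gripper (shank at 218,240 in the left crop), clear above the tank. I'll check where the hook sits relative to the TCP.

Run:
```python
from h import *
s=np.load("s1.npz");W=pts("scene",s["d"]);tcp=bot.get_state()["tcp_pos"];print(tcp)
f=np.load("fr.npz")
for v in range(104,140,2):
    row=W[v,285:312];k=np.where(abs(row[:,0]-tcp[0])+abs(row[:,1]-tcp[1])<70)[0]
    if len(k): print(v,(k+285).tolist(),np.nanmean(row[k],0).round(1),"rel tank-dir",((np.nanmean(row[k],0)[:2]-tcp[:2])@f["ux"]).round(1),((np.nanmean(row[k],0)[:2]-tcp[:2])@f["uy"]).round(1))
```

```text
[ 472.4852928  -419.75964013  329.14939317]
104 [295, 296, 297, 298, 299, 300] [ 471.  -412.1  327. ] rel tank-dir 7.8 0.0
106 [289, 290, 291, 292, 293, 294, 296, 297, 298, 299] [ 484.7 -413.1  318.7] rel tank-dir 4.2 -13.3
108 [288, 289, 290, 291, 292, 293, 294, 295, 296, 297, 298, 299, 300, 301, 302, 303, 304, 305, 306, 307] [ 471.3 -413.   313.6] rel tank-dir 6.8 -0.1
110 [297, 298, 303, 304, 305, 306] [ 455.7 -416.4  308.2] rel tank-dir 6.6 15.9
112 [297, 298] [ 470.7 -412.9  300.5] rel tank-dir 7.1 0.4
114 [297, 298] [ 472.5 -416.5  292.9] rel tank-dir 3.2 -0.6
116 [297, 298] [ 472.  -415.9  286.4] rel tank-dir 3.9 -0.2
118 [297, 298] [ 473.7 -419.6  278.7] rel tank-dir -0.1 -1.3
120 [297, 298] [ 471.9 -416.5  272.8] rel tank-dir 3.3 -0.1
122 [297, 298] [ 471.6 -416.3  266.1] rel tank-dir 3.5 0.2
124 [297] [ 473.9 -417.5  258.8] rel tank-dir 2.0 -1.9
126 [297, 298] [ 473.1 -419.7  251.6] rel tank-dir -0.0 -0.6
128 [297, 298] [ 477.6 -428.5  242.2] rel tank-dir -9.6 -3.3
130 [297, 298] [ 476.  -425.8  236.1] rel tank-dir -6.6 -2.3
132 [298] [ 475.4 -428.8  228.6] rel tank-dir -9.4 -1.2
134 [296, 297, 298] [ 471.7 -415.   225.5] rel tank-dir 4.8 -0.1
136 [297, 298, 299] [ 469.9 -419.1  217.9] rel tank-dir 1.2 2.4
```

{"api": "send_rows", "payload": {
  "increments": [
    [0.05, 0.15, 0, 0.3],
    [0, 0, 2, 0],
    [0, 0, 2, 0],
    [0, 0, 2, 0],
    [0, 0, 2, 0],
    [0, 0, 2, 0],
    [0, 0, 1.5, 0],
    [0, 0, 1, 0]
  ]
}}

```text
clock: 6.38
tcp_pos: [472.7, -420.8, 202.4]
tool_rot: [0.995, 0.095, -0.001, -0.001]
wrist_force: [-1.0, 0.0, -1.3]
opening: 0.201
grip_force: 59.1
```

{"api": "send_rows", "payload": {
  "increments": [
    [0, 0, 0.5, 0],
    [0, 0, 0.5, 0],
    [0, 0, 0.5, 0],
    [0, 0, 0.5, 0],
    [0, 0, 0.5, 0],
    [0, 0, 0.5, 0],
    [0, 0, 0, 0]
  ]
}}

```text
clock: 6.97
tcp_pos: [472.9, -420.8, 173.3]
tool_rot: [0.995, 0.095, -0.001, -0.0]
wrist_force: [-0.2, 0.7, -1.9]
opening: 0.204
grip_force: 59.1
```

```bash
python3 go.py 468.7 -397.5 173.6 -78.9
```

```text
delta cm [ 0.03 -2.37 -0.03] turn -0.2 yaw -79.1 tilt 0.08 tcp [ 472.9 -420.8  173.3] F [-0.2  0.7 -1.9] j7 -0.76 t 6.9667 open 0.204 grip 59.054076075553894
```

{"api": "send_rows", "payload": {
  "increments": [
    [0, -0.4, 0, 0],
    [0, -0.4, 0, 0],
    [0, -0.4, 0, 0],
    [0, -0.4, 0, 0],
    [0, -0.4, 0, 0],
    [0, -0.35, 0, 0],
    [0, 0, 0, 0],
    [0, 0, 0, 0]
  ]
}}

```text
clock: 7.63
tcp_pos: [469.0, -397.9, 174.5]
tool_rot: [0.995, 0.095, 0.0, 0.0]
wrist_force: [-0.2, -0.7, -0.8]
opening: 0.202
grip_force: 59.0
```

{"api": "send_rows", "payload": {
  "increments": [
    [0, 0, -0.3, 0],
    [0, 0, -0.3, 0],
    [0, 0, -0.3, 0],
    [0, 0, -0.3, 0],
    [0, 0, -0.2, 0],
    [0, 0, -0.2, 0],
    [0, 0, 0, 0],
    [0, 0, 0, 0]
  ]
}}

```text
clock: 8.3
tcp_pos: [468.9, -398.1, 190.4]
tool_rot: [0.995, 0.095, 0.0, 0.0]
wrist_force: [-0.8, -0.9, -1.7]
opening: 0.2
grip_force: 59.0
```

{"api": "send_rows", "payload": {
  "increments": [
    [0, 0, -0.2, 0],
    [0, 0, -0.2, 0],
    [0, 0, 0, 0],
    [0, 0, 0, 0],
    [0, 0, 0, 0]
  ]
}}

```text
clock: 8.72
tcp_pos: [469.0, -398.1, 194.3]
tool_rot: [0.995, 0.095, 0.0, 0.0]
wrist_force: [-0.4, -0.9, -1.5]
opening: 0.204
grip_force: 58.8
```

{"api": "send_rows", "payload": {
  "increments": [
    [0, 0, -0.2, 0],
    [0, 0, 0, 0],
    [0, 0, 0, 0],
    [0, 0, 0, 0],
    [0, 0, 0, 0]
  ]
}}

```text
clock: 9.13
tcp_pos: [468.7, -398.0, 196.1]
tool_rot: [0.995, 0.095, -0.0, -0.0]
wrist_force: [-0.5, 0.5, -3.3]
opening: 0.202
grip_force: 58.8
```

{"api": "send_rows", "payload": {
  "increments": [
    [0, 0, -0.2, 0],
    [0, 0, 0, 0],
    [0, 0, 0, 0],
    [0, 0, 0, 0],
    [0, 0, 0, 0]
  ]
}}

```text
clock: 9.55
tcp_pos: [468.9, -398.1, 198.3]
tool_rot: [0.995, 0.095, 0.0, 0.0]
wrist_force: [-0.0, 0.0, -3.5]
opening: 0.204
grip_force: 58.7
```

{"api": "send_rows", "payload": {
  "increments": [
    [0, 0, -0.2, 0],
    [0, 0, 0, 0],
    [0, 0, 0, 0],
    [0, 0, 0, 0],
    [0, 0, 0, 0]
  ]
}}

```text
clock: 9.97
tcp_pos: [468.9, -398.1, 200.3]
tool_rot: [0.995, 0.095, 0.0, -0.0]
wrist_force: [0.2, 0.4, -3.5]
opening: 0.201
grip_force: 58.7
```

{"api": "send_rows", "payload": {
  "increments": [
    [0, 0.2, 0, 0],
    [0, 0.3, 0, 0],
    [0, 0.3, 0, 0],
    [0, 0.3, 0, 0],
    [0, 0.3, 0, 0],
    [0, 0.3, 0, 0],
    [0, 0.3, 0, 0],
    [0, 0.2, 0, 0]
  ]
}}

```text
clock: 10.63
tcp_pos: [473.1, -420.2, 200.3]
tool_rot: [0.996, 0.095, 0.0, 0.0]
wrist_force: [-0.8, -0.9, -4.1]
opening: 0.198
grip_force: 58.7
```

{"api": "send_rows", "payload": {
  "increments": [
    [0, 0.2, 0, 0],
    [0, 0.3, 0, 0],
    [0, 0.3, 0, 0],
    [0, 0.3, 0, 0],
    [0, 0.3, 0, 0],
    [0, 0.3, 0, 0],
    [0, 0.2, 0, 0],
    [0, 0, 0, 0]
  ]
}}

```text
clock: 11.3
tcp_pos: [476.6, -439.0, 200.3]
tool_rot: [0.996, 0.095, 0.0, 0.0]
wrist_force: [0.7, 0.4, -3.6]
opening: 0.201
grip_force: 58.7
```

```bash
python3 go.py 477 -439 200.3 -78.9
```

```text
delta cm [ 0.04  0.01 -0.  ] turn -0.24 yaw -79.14 tilt 0.02 tcp [ 476.6 -439.   200.3] F [ 0.7  0.4 -3.6] j7 -0.74 t 11.3 open 0.201 grip 58.67455780506134
```

{"api": "send_rows", "payload": {
  "increments": [
    [0, 0, -0.1, 0],
    [0, 0, 0, 0],
    [0, 0, -0.1, 0],
    [0, 0, 0, 0],
    [0, 0, 0, 0],
    [0, 0, 0, 0]
  ]
}}

```text
clock: 11.8
tcp_pos: [476.7, -438.3, 202.4]
tool_rot: [0.995, 0.095, 0.0, 0.0]
wrist_force: [-0.4, 0.2, -3.6]
opening: 0.2
grip_force: 58.7
```

{"api": "send_rows", "payload": {
  "increments": [
    [0, 0, -0.1, 0],
    [0, 0, 0, 0],
    [0, 0, 0, 0],
    [0, 0, 0, 0]
  ]
}}

```text
clock: 12.13
tcp_pos: [476.7, -438.4, 203.3]
tool_rot: [0.995, 0.095, 0.0, 0.0]
wrist_force: [1.0, -0.4, -2.7]
opening: 0.202
grip_force: 58.7
```

{"api": "send_rows", "payload": {
  "increments": [
    [0, 0, -0.1, 0],
    [0, 0, 0, 0],
    [0, 0, 0, 0],
    [0, 0, 0, 0]
  ]
}}

```text
clock: 12.47
tcp_pos: [476.6, -438.4, 204.3]
tool_rot: [0.995, 0.095, 0.0, 0.0]
wrist_force: [0.9, 0.1, -3.6]
opening: 0.205
grip_force: 58.7
```

{"api": "send_rows", "payload": {
  "increments": [
    [0, 0, -0.1, 0],
    [0, 0, 0, 0],
    [0, 0, -0.1, 0],
    [0, 0, 0, 0],
    [0, 0, 0, 0]
  ]
}}

```text
clock: 12.88
tcp_pos: [476.7, -438.4, 206.4]
tool_rot: [0.995, 0.095, 0.0, 0.0]
wrist_force: [0.2, 0.1, -4.0]
opening: 0.208
grip_force: 58.7
```

{"api": "send_rows", "payload": {
  "increments": [
    [0, 0, -0.1, 0],
    [0, 0, -0.1, 0],
    [0, 0, -0.1, 0],
    [0, 0, 0, 0],
    [0, 0, 0, 0]
  ]
}}

```text
clock: 13.3
tcp_pos: [476.7, -438.4, 209.4]
tool_rot: [0.995, 0.095, 0.0, 0.0]
wrist_force: [-0.4, 0.4, -2.7]
opening: 0.204
grip_force: 58.7
```

{"api": "send_rows", "payload": {
  "increments": [
    [0, 0, -0.1, 0],
    [0, 0, -0.1, 0],
    [0, 0, -0.1, 0],
    [0, 0, -0.1, 0],
    [0, 0, 0, 0],
    [0, 0, 0, 0]
  ]
}}

```text
clock: 13.8
tcp_pos: [476.7, -438.4, 213.4]
tool_rot: [0.995, 0.095, 0.0, 0.0]
wrist_force: [0.7, -0.3, -3.7]
opening: 0.201
grip_force: 58.7
```

{"api": "send_rows", "payload": {
  "increments": [
    [0, 0, -0.4, 0],
    [0, 0, -0.5, 0],
    [0, 0, -0.5, 0],
    [0, 0, -0.5, 0],
    [0, 0, -0.5, 0],
    [0, 0, -0.5, 0],
    [0, 0, -0.5, 0],
    [0, 0, -0.5, 0]
  ]
}}

```text
clock: 14.47
tcp_pos: [476.7, -438.4, 252.9]
tool_rot: [0.995, 0.095, 0.0, 0.0]
wrist_force: [0.5, 0.2, -3.2]
opening: 0.202
grip_force: 58.6
```

{"api": "send_rows", "payload": {
  "increments": [
    [0, 0, -0.5, 0],
    [0, 0, -0.5, 0],
    [0, 0, -0.5, 0],
    [0, 0, -0.5, 0],
    [0, 0, -0.5, 0],
    [0, 0, -0.5, 0],
    [0, 0, -0.5, 0],
    [0, 0, -0.5, 0]
  ]
}}

```text
clock: 15.13
tcp_pos: [476.6, -438.4, 292.8]
tool_rot: [0.995, 0.095, -0.0, 0.0]
wrist_force: [-0.1, 0.5, -3.1]
opening: 0.202
grip_force: 58.6
```

{"api": "send_rows", "payload": {
  "increments": [
    [0, 0, -0.8, 0],
    [0, 0, -0.8, 0],
    [0, 0, -0.8, 0],
    [0, 0, -0.8, 0],
    [0, 0, -0.8, 0],
    [0, 0, -0.8, 0],
    [0, 0, -0.8, 0],
    [0, 0, -0.5, 0]
  ]
}}

```text
clock: 15.8
tcp_pos: [476.9, -438.6, 354.7]
tool_rot: [0.995, 0.095, 0.0, 0.0]
wrist_force: [-0.1, 0.1, -3.4]
opening: 0.201
grip_force: 58.6
```

{"api": "send_rows", "payload": {
  "increments": [
    [0, 0, 0, 0],
    [0, 0, 0, 0],
    [0, 0, 0, 0],
    [0, 0, 0, 0]
  ]
}}

```text
clock: 16.13
tcp_pos: [476.4, -438.1, 352.6]
tool_rot: [0.995, 0.095, -0.0, -0.0]
wrist_force: [0.3, -1.0, -2.7]
opening: 0.205
grip_force: 58.6
```

```bash
python3 go.py 377 -268 355 -27.6
python3 - <<'E'
from h import *
im,d=get_image("scene");im2,d2=get_image("top");np.savez("s2.npz",im=im,d=d,im2=im2,d2=d2)
cv2.imwrite("pics/out.png",np.hstack([cv2.resize(im[60:220,240:340],(375,600),interpolation=cv2.INTER_CUBIC),cv2.resize(im2[150:250,275:390],(420,600),interpolation=cv2.INTER_CUBIC)]))
# obstacles: cloud near stand
z=np.load("top0.npz");W=pts("top",z["d"]);m=(W[...,2]>20)&(W[...,2]<130)&(W[...,0]>200)&(W[...,0]<450)&(W[...,1]>-330)&(W[...,1]<-60)
print(W[m][::4].round(0).astype(int).tolist())
E
```

```text
delta cm [ -6.55 -18.59  -0.22] turn -51.51 yaw -79.11 tilt 0.07 tcp [ 476.4 -438.1  352.6] F [ 0.3 -1.  -2.7] j7 -0.73 t 16.1333 open 0.205 grip 58.637182116508484
[[448, -327, 109], [438, -231, 125], [436, -236, 125], [436, -235, 108], [436, -233, 88], [437, -240, 67], [414, -70, 50], [413, -81, 57], [413, -64, 38], [415, -74, 22], [411, -87, 56], [403, -219, 98], [408, -92, 58], [405, -95, 56], [402, -60, 64], [394, -213, 112], [391, -210, 114], [397, -100, 52], [396, -94, 44], [393, -94, 42], [389, -88, 31], [387, -101, 22], [384, -101, 20], [376, -99, 45], [374, -86, 40], [372, -63, 36], [373, -82, 31], [369, -64, 44], [367, -78, 57], [364, -76, 62], [362, -78, 54], [359, -62, 57], [361, -86, 41], [359, -66, 36], [358, -77, 39], [251, -184, 21]]
```

View pics/out.png

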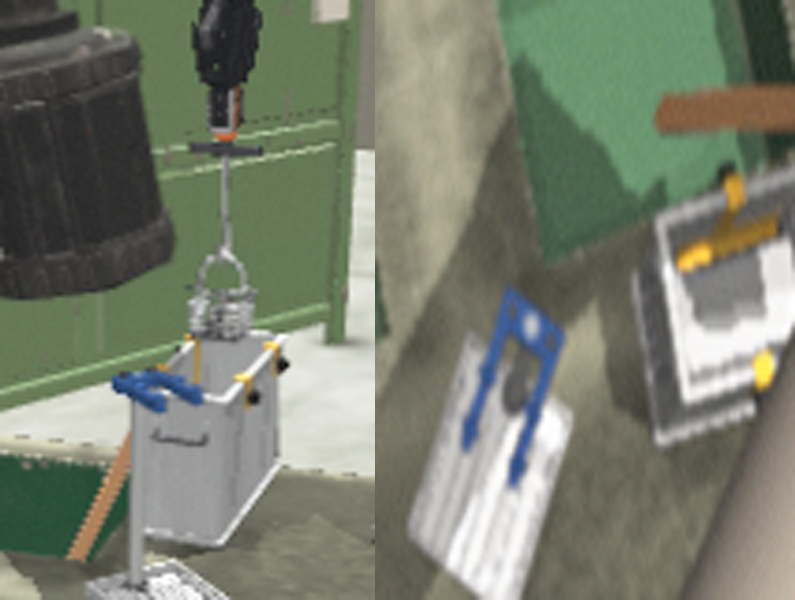

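The basket hangs on the hook, clear above the tank, with both parts in it; the fork is free (prong tips at about 468,445 and 517,480 in the right crop). Now I'll measure the fork and work out the move to a point beside it.

```bash
python3 - <<'E'
from h import *
s=np.load("s2.npz");im=s["im2"];h=cv2.cvtColor(im,cv2.COLOR_BGR2HSV)
m=(h[...,0]>98)&(h[...,0]<125)&(h[...,1]>130);m[:195]=0;m[:,:285]=0;m[235:]=0;m[:,335:]=0
v,u=np.where(m);a=np.radians(-27.6);X=np.array([np.cos(a),np.sin(a)]);Y=np.array([-X[1],X[0]])
P=np.array([ray("top",i,j,193)[:2] for i,j in zip(u,v)])-[404.7,-215.1]
L=np.c_[P@X,P@Y]
for lo in range(-35,60,8):
    q=L[(L[:,0]>=lo)&(L[:,0]<lo+8)]
    if len(q): print(lo,len(q),q[:,1].min().round(1),q[:,1].max().round(1),"left/right mean",q[q[:,1]>0,1].mean().round(1),q[q[:,1]<=0,1].mean().round(1))
print(L.min(0),L.max(0))
E
python3 go.py 374 -274 352.6 -27.6
```

```text
-19 11 -19.0 19.3 left/right mean 17.0 -17.5
-11 8 -18.0 18.3 left/right mean 17.2 -16.9
-3 8 -18.0 18.3 left/right mean 17.0 -17.2
5 10 -18.0 17.3 left/right mean 16.0 -16.5
13 11 -18.0 18.4 left/right mean 16.9 -16.1
21 11 -19.1 18.4 left/right mean 16.9 -17.5
29 23 -19.1 18.4 left/right mean 13.0 -14.3
37 15 -18.0 18.4 left/right mean 11.5 -10.9
45 12 -19.1 18.5 left/right mean 11.7 -12.3
[-17.81466465 -19.1016832 ] [48.7939111  19.34515835]
delta cm [ -6.96 -18.06   0.03] turn -51.51 yaw -79.11 tilt 0.06 tcp [ 476.5 -438.2  352.7] F [-0.3  0.1 -4.4] j7 -0.73 t 16.2333 open 0.203 grip 58.63591253757477
```

{"api": "send_rows", "payload": {
  "increments": [
    [-0.2, -0.5, 0, 0],
    [-0.4, -1.0, 0, 0],
    [-0.5, -1.4, 0, 0],
    [-0.6, -1.5, 0, 0],
    [-0.6, -1.5, 0, 0],
    [-0.6, -1.5, 0, 0],
    [-0.6, -1.5, 0, 0],
    [-0.6, -1.5, 0, 0]
  ]
}}

```text
clock: 16.9
tcp_pos: [416.0, -343.0, 353.3]
tool_rot: [0.995, 0.095, 0.0, 0.0]
wrist_force: [0.1, 0.2, -3.4]
opening: 0.205
grip_force: 58.6
```

{"api": "send_rows", "payload": {
  "increments": [
    [-0.6, -1.6, 0, 0],
    [-0.6, -1.6, 0, 0],
    [-0.6, -1.6, 0, 0],
    [-0.5, -1.4, 0, 0],
    [-0.4, -1.0, 0, 0],
    [-0.16, -0.46, 0, 0],
    [0, 0, 0, 0],
    [0, 0, 0, 0]
  ]
}}

```text
clock: 17.57
tcp_pos: [374.3, -274.5, 353.5]
tool_rot: [0.995, 0.095, 0.0, 0.0]
wrist_force: [0.4, -0.4, -3.8]
opening: 0.2
grip_force: 58.7
```

{"api": "send_rows", "payload": {
  "increments": [
    [0, 0, 0, -1.5],
    [0, 0, 0, -3],
    [0, 0, 0, -4],
    [0, 0, 0, -4],
    [0, 0, 0, -4],
    [0, 0, 0, -4],
    [0, 0, 0, -4],
    [0, 0, 0, -4]
  ]
}}

```text
clock: 18.23
tcp_pos: [374.6, -275.1, 353.2]
tool_rot: [0.941, 0.338, 0.0, 0.0]
wrist_force: [-0.1, -0.5, -4.8]
opening: 0.205
grip_force: 58.7
```

{"api": "send_rows", "payload": {
  "increments": [
    [0, 0, 0, -4],
    [0, 0, 0, -4],
    [0, 0, 0, -4],
    [0, 0, 0, -4],
    [0, 0, 0, -4],
    [0, 0, 0, -2],
    [0, 0, 0, -1],
    [0, 0, 0, 0]
  ]
}}

```text
clock: 18.9
tcp_pos: [374.4, -274.8, 353.1]
tool_rot: [0.856, 0.518, -0.0, -0.0]
wrist_force: [0.0, -0.1, -4.2]
opening: 0.204
grip_force: 58.7
```

```bash
python3 go.py 374 -274 235 -27.6
python3 - <<'E'
from h import *
im,d=get_image("scene");im2,d2=get_image("top");np.savez("s3.npz",im=im,d=d,im2=im2,d2=d2)
cv2.imwrite("pics/near.png",np.hstack([cv2.resize(im[60:240,235:340],(350,600),interpolation=cv2.INTER_CUBIC),cv2.resize(im2[180:280,275:375],(450,600),interpolation=cv2.INTER_CUBIC)]))
E
```

```text
delta cm [ 0.05 -0.07 11.81] turn -0.04 yaw -27.64 tilt 0.01 tcp [ 374.4 -274.8  353.1] F [ 0.  -0.1 -4.2] j7 0.01 t 18.9 open 0.204 grip 58.69747996330261
```

View pics/near.png

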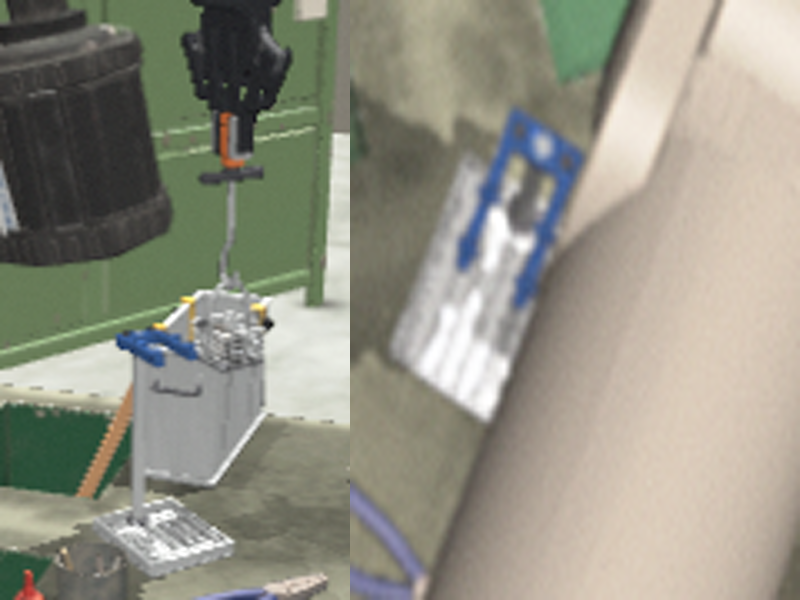

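The basket hangs level beside the fork (at 235,335 in the left crop, in front of the tank), and the tool is aligned with the stand. I'll descend beside the fork, then go round its open end.

{"api": "send_rows", "payload": {
  "increments": [
    [0.05, -0.07, 0.8, 0],
    [0, 0, 1.8, 0],
    [0, 0, 1.8, 0],
    [0, 0, 1.8, 0],
    [0, 0, 1.8, 0],
    [0, 0, 1.8, 0],
    [0, 0, 1.6, 0],
    [0, 0, 1.2, 0]
  ]
}}

```text
clock: 19.67
tcp_pos: [373.1, -273.0, 225.4]
tool_rot: [0.856, 0.518, -0.0, -0.001]
wrist_force: [-0.3, -0.8, -5.0]
opening: 0.204
grip_force: 58.7
```

{"api": "send_rows", "payload": {
  "increments": [
    [0, 0, 0, 0],
    [0, 0, 0, 0],
    [0, 0, 0, 0]
  ]
}}

```text
clock: 19.92
tcp_pos: [374.2, -273.6, 227.9]
tool_rot: [0.855, 0.518, 0.0, 0.0]
wrist_force: [-0.3, -0.4, -3.0]
opening: 0.201
grip_force: 58.9
```

```bash
python3 - <<'E'
import numpy as np
a=np.radians(-27.6);X=np.array([np.cos(a),np.sin(a)]);Y=np.array([-X[1],X[0]]);o=np.array([404.7,-215.1])
for x,y in((-32,-66),(-32,0)):
    p=o+x*X+y*Y;print(p.round(1),np.hypot(*p).round())
E
python3 go.py 345.7 -258.7 226 -27.6;python3 go.py 376.3 -200.3 226 -27.6
```

```text
[ 345.8 -258.8] 432.0
[ 376.3 -200.3] 426.0
delta cm [ 0.   -3.21  0.19] turn -0.03 yaw -27.63 tilt 0.05 tcp [ 374.2 -273.6  227.9] F [-0.3 -0.4 -3. ] j7 -0.0 t 19.9167 open 0.201 grip 58.89874041080475
delta cm [ 6.59 -3.21  0.19] turn -0.03 yaw -27.63 tilt 0.05 tcp [ 374.2 -273.6  227.9] F [-0.3 -0.4 -3. ] j7 -0.0 t 19.9167 open 0.201 grip 58.89874041080475
```

{"api": "send_rows", "payload": {
  "increments": [
    [0, -0.3, 0.1, 0],
    [0, -0.6, 0.05, 0],
    [0, -0.8, 0, 0],
    [0, -0.8, 0, 0],
    [0, -0.5, 0, 0],
    [0, -0.2, 0, 0],
    [0, 0, 0, 0],
    [0, 0, 0, 0]
  ]
}}

```text
clock: 20.58
tcp_pos: [345.6, -258.7, 226.1]
tool_rot: [0.855, 0.518, 0.0, 0.0]
wrist_force: [0.5, -0.4, -3.6]
opening: 0.2
grip_force: 59.0
```

```bash
python3 go.py 376.3 -200.3 226 -27.6
```

```text
delta cm [6.59 0.01 0.01] turn -0.01 yaw -27.61 tilt 0.06 tcp [ 345.6 -258.7  226.1] F [ 0.5 -0.4 -3.6] j7 0.01 t 20.5833 open 0.2 grip 59.01564002037048
```

{"api": "send_rows", "payload": {
  "increments": [
    [0.4, 0, 0, 0],
    [0.9, 0, 0, 0],
    [1.3, 0, 0, 0],
    [1.3, 0, 0, 0],
    [1.3, 0, 0, 0],
    [0.9, 0, 0, 0],
    [0.49, 0, 0, 0],
    [0, 0, 0, 0]
  ]
}}

```text
clock: 21.25
tcp_pos: [376.7, -199.0, 225.8]
tool_rot: [0.855, 0.519, 0.0, -0.0]
wrist_force: [-0.1, 0.5, -4.3]
opening: 0.203
grip_force: 59.0
```

{"api": "send_rows", "payload": {
  "increments": [
    [0, 0, 0, 0],
    [0, 0, 0, 0]
  ]
}}

```text
clock: 21.42
tcp_pos: [375.6, -200.7, 225.7]
tool_rot: [0.856, 0.518, -0.0, -0.0]
wrist_force: [-0.6, -0.5, -3.3]
opening: 0.201
grip_force: 59.0
```

```bash
python3 go.py 404.7 -215.1 226 -27.6
```

```text
delta cm [ 0.08  3.25 -0.03] turn -0.06 yaw -27.66 tilt 0.03 tcp [ 375.6 -200.7  225.7] F [-0.6 -0.5 -3.3] j7 -0.15 t 21.4167 open 0.201 grip 58.97033214569092
```

Now I'll go into the fork along stand +x, then down in small steps.

{"api": "send_rows", "payload": {
  "increments": [
    [0.08, 0.3, 0, 0],
    [0, 0.5, 0, 0],
    [0, 0.6, 0, 0],
    [0, 0.6, 0, 0],
    [0, 0.6, 0, 0],
    [0, 0.4, 0, 0],
    [0, 0.25, 0, 0],
    [0, 0, 0, 0]
  ]
}}

```text
clock: 22.08
tcp_pos: [405.7, -214.8, 225.7]
tool_rot: [0.855, 0.518, 0.0, -0.0]
wrist_force: [0.1, -0.6, -3.1]
opening: 0.206
grip_force: 59.0
```

{"api": "send_rows", "payload": {
  "increments": [
    [0, 0, 0.3, 0],
    [0, 0, 0.3, 0],
    [0, 0, 0.2, 0],
    [0, 0, 0, 0],
    [0, 0, 0, 0]
  ]
}}

```text
clock: 22.5
tcp_pos: [404.9, -214.4, 217.6]
tool_rot: [0.855, 0.518, -0.0, -0.0]
wrist_force: [-1.2, 0.4, -3.8]
opening: 0.203
grip_force: 59.0
```

```bash
python3 go.py 404.7 -215.1 214.6 -27.6
```

```text
delta cm [-0.07  0.02  0.3 ] turn -0.01 yaw -27.61 tilt 0.03 tcp [ 404.9 -214.4  217.6] F [-1.2  0.4 -3.8] j7 -0.16 t 22.5 open 0.203 grip 59.007943868637085
```

{"api": "send_rows", "payload": {
  "increments": [
    [-0.07, 0.02, 0.15, 0],
    [0, 0, 0, 0],
    [0, 0, 0, 0],
    [0, 0, 0, 0]
  ]
}}

```text
clock: 22.83
tcp_pos: [405.0, -215.3, 216.4]
tool_rot: [0.855, 0.518, 0.0, 0.0]
wrist_force: [0.2, -0.4, -3.4]
opening: 0.203
grip_force: 59.0
```

{"api": "send_rows", "payload": {
  "increments": [
    [0, 0, 0.1, 0],
    [0, 0, 0, 0],
    [0, 0, 0, 0],
    [0, 0, 0, 0]
  ]
}}

```text
clock: 23.17
tcp_pos: [405.0, -215.2, 215.3]
tool_rot: [0.855, 0.518, -0.0, -0.0]
wrist_force: [-0.1, -0.2, -3.5]
opening: 0.197
grip_force: 59.0
```

{"api": "send_rows", "payload": {
  "increments": [
    [0, 0, 0.1, 0],
    [0, 0, 0, 0],
    [0, 0, 0, 0],
    [0, 0, 0, 0]
  ]
}}

```text
clock: 23.5
tcp_pos: [405.1, -215.3, 214.6]
tool_rot: [0.855, 0.518, 0.0, 0.0]
wrist_force: [-1.3, 1.8, 0.2]
opening: 0.2
grip_force: 59.4
```

{"api": "send_rows", "payload": {
  "increments": [
    [0, 0, 0, 0],
    [0, 0, 0, 0],
    [0, 0, 0, 0],
    [0, 0, 0, 0],
    [0, 0, 0, 0],
    [0, 0, 0, 0],
    [0, 0, 0, 0],
    [0, 0, 0, 0]
  ],
  "fingers": 0
}}

```text
clock: 24.17
tcp_pos: [405.0, -215.3, 214.3]
tool_rot: [0.855, 0.518, -0.0, -0.0]
wrist_force: [0.7, -0.1, 0.0]
opening: 0.997
grip_force: 0.0
```

{"api": "send_rows", "payload": {
  "increments": [
    [0, 0, -0.5, 0],
    [0, 0, -1, 0],
    [0, 0, -1.5, 0],
    [0, 0, -2, 0],
    [0, 0, -2, 0],
    [0, 0, -2, 0],
    [0, 0, -2, 0],
    [0, 0, -1, 0]
  ]
}}

```text
clock: 24.83
tcp_pos: [405.9, -215.6, 337.7]
tool_rot: [0.855, 0.518, 0.001, 0.002]
wrist_force: [0.3, 0.7, 0.4]
opening: 0.996
grip_force: 0.0
```

{"api": "send_rows", "payload": {
  "increments": [
    [-1.5, 2, 0, 0],
    [-2, 3, 0, 0],
    [-2, 3, 0, 0],
    [-2, 3, 0, 0],
    [-2, 3, 0, 0],
    [-2, 3, 0, 0],
    [0, 0, 0, 0],
    [0, 0, 0, 0]
  ]
}}

```text
clock: 25.5
tcp_pos: [502.3, -397.5, 333.1]
tool_rot: [0.856, 0.517, -0.001, -0.001]
wrist_force: [-0.4, -0.2, 0.8]
opening: 0.998
grip_force: 0.0
```

```bash
python3 go.py 404.7 -215.1 330 -27.6
python3 - <<'E'
from h import *
im,d=get_image("scene");im2,d2=get_image("top")
cv2.imwrite("pics/end.png",np.hstack([cv2.resize(im[120:240,250:330],(400,600),interpolation=cv2.INTER_CUBIC),cv2.resize(im2[180:260,275:345],(400,600),interpolation=cv2.INTER_CUBIC)]))
h=cv2.cvtColor(im2,cv2.COLOR_BGR2HSV);m=(h[...,0]>3)&(h[...,0]<14)&(h[...,1]>170);m[:190]=0;m[235:]=0;m[:,:290]=0;m[:,330:]=0
v,u=np.where(m);print(len(u),ray("top",u.mean(),v.mean(),252) if len(u) else "")
h=cv2.cvtColor(im,cv2.COLOR_BGR2HSV);m=(h[...,0]>3)&(h[...,0]<14)&(h[...,1]>170);m[:135]=0;m[170:]=0;m[:,:270]=0;m[:,300:]=0
v,u=np.where(m);print("scene orange",u.min(),u.max(),v.min(),v.max(),ray("scene",u.mean(),v.mean(),229))
E
```

```text
delta cm [ 11.6  -17.12   0.34] turn -0.14 yaw -27.74 tilt 0.11 tcp [ 502.3 -397.5  333.1] F [-0.4 -0.2  0.8] j7 0.08 t 25.5 open 0.998 grip 0.0
49 [ 403.17110754 -215.07544964  252.        ]
scene orange 281 287 145 159 [ 408.23269532 -219.01902134  229.        ]
```

View pics/end.png

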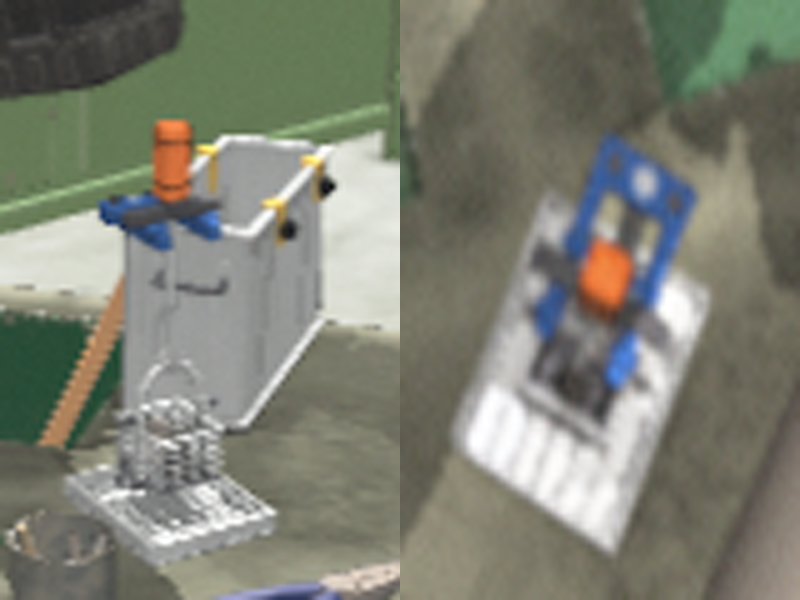

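The hook is upright in the fork's seats (handle at 172,160) and the basket hangs level on it by the bail over the tray (at 170,435). The gripper is clear of everything. I'll hold briefly and hand in.

{"api": "send_rows", "payload": {
  "increments": [
    [0, 0, 0, 0],
    [0, 0, 0, 0],
    [0, 0, 0, 0],
    [0, 0, 0, 0],
    [0, 0, 0, 0],
    [0, 0, 0, 0],
    [0, 0, 0, 0],
    [0, 0, 0, 0]
  ]
}}

```text
clock: 26.27
tcp_pos: [502.3, -395.9, 334.3]
tool_rot: [0.855, 0.518, -0.0, 0.0]
wrist_force: [0.4, 0.5, 0.5]
opening: 1.004
grip_force: 0.0
```

```bash
python3 -c "
from rig import ticket
print(ticket.sign_off())"
```

```text
the job is handed in; nothing more can be done
None
```

The basket was drawn out through the keeper gap and hangs on the hook in the stand's fork, level over the tray with the gripper clear; I handed the job in at about 26 s, and sign-off returned no verdict.

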